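Roll the wheel home into the child's wheelbarrow

TASK

The child's wheelbarrow propped on the bench has lost its wheel, which stands on its tyre in front of it. Roll the wheel along the bench, upright and turning on its tyre (do not carry it, drag it without turning, bear down on it or let it tip), in between the two slotted brackets at the barrow's nose, past the yellow sprung latch, and press it firmly home against the bottom of the slots with a push of about 15 N, never over 25 N, so that the latch drops shut behind the axle. Then let go and leave the wheel standing there, with nothing else on the bench disturbed.

Things in the scene. Friction and masses are not known exactly. Their poses are not given: they have to be found in the camera images.
- wheel: The wheel: black rubber tyre 90 mm in diameter, 24 mm wide, red disc, 0.3 to 0.5 kg, upright on the bench. Origin at its centre, 45 mm above the bench. Its y is the axle; its z points up at the start and turns with the wheel; its x is level at the start, roughly the way to roll. Pushed and let go, it rolls on some way by itself
- axle_end (a point): The end of the wheel's axle on its +y side, 44 mm from the wheel's centre. The axle, fixed in the wheel, is a steel rod 10 mm in diameter with round ends, sticking out 32 mm on each side of the tyre: a finger each side can push it from behind. If it is clamped the wheel cannot turn
- barrow: The wheelbarrow, fixed to the bench: wooden arms, green tray, its nose towards the wheel. Origin on the bench under the middle of the nose; x points level back to the handles (the way the wheel rolls in), y across, z up. The arms begin at x = 55 mm
- nose (a point): Mean place of the seated axle's middle, 45 mm above the barrow's origin; same axes. Two steel plates, y = +-16 to +-19 mm, take the tyre between them; each has a slot 13 mm high at axle height, open to -x, the mouth flared to about 28 mm, 30 mm before the axle's seat. Bolted in long holes, the plates' real seat lies anywhere from x = -12 to +12 mm: to be felt
- latch (a joint): Yellow sprung latch, rad: 0 shut, about 0.14 lifted. Two hooks outside the plates (y = +-20 to +-23 mm), hinged behind the seat, up to 66 mm over the bench, joined by a bar behind the wheel. The axle itself lifts them as it is pushed in (up to about 9 N, beginning some 24 mm before its seat) and they drop behind it; then the slot's bottom stops it hard
- tray_front (a point): top edge of the tray's front wall, 220 mm above the bench and 196 mm behind the nose: room for the gripper ends here
- table: the bench top, its surface at z = 0
- old_wheel: bystander: the old grey wheel lying flat, 90 mm in diameter, 24 mm high; origin under its centre
- wrench: bystander: a steel wrench lying on the bench; origin under it
- glue: bystander: white glue bottle, 58 mm in diameter, 170 mm high; origin under it
- mug: bystander: blue mug, 80 mm in diameter, 95 mm high; origin under it
- tape: bystander: roll of brown tape lying flat, 100 mm in diameter, 25 mm high; origin under its centre
- tin: bystander: open steel tin, 100 x 75 x 40 mm; origin under it
- water: bystander: green water bottle, 68 mm in diameter, 200 mm high; origin under it
Things that resemble listed ones, but are neither listed nor needed, are in the scene too. Leave any green or purple look-alike of the wheel alone.

How it is judged:
By the outcome, as a careful person would: the job done as asked, in the order asked, and still so for the second after the job is handed in, with the robot touching nothing.
It also fails if it takes over 64 s, if anything falls off the work surface, if the arm or the gripper's body presses on something with over 40 N, if the wrist force passes 120 N, or if a joint passes its speed limit or range.

ROBOT

A 6-joint arm with a two-finger parallel gripper is mounted at the origin on the work surface. World frame = base frame: x ahead of the robot, y to its left, z up, the work surface at z = 0. Lengths are in m, angles in rad, forces in N, time in s.
With the tool pointing down it reaches from about 0.35 to 0.925 m from the base axis. Payload 6.4 kg.
Tool frame: the origin (TCP) lies midway between the tips of the shut fingers; the grasp point (between the pads) lies 19 mm behind it; z points along the fingers, y is the line along which they close (so a half turn about z gives the same grasp; the last joint's range is limited). The gripper opens to 85 mm and grips with 20 to 120 N. Pads are 22 mm wide; open, the fingers measure 114 mm over their backs; the gripper's body (76 mm by 85 mm) begins 54 mm behind the grasp point. The pads swing forward as they close: fully open they stand 13 mm farther back than shut.
Start: joints at [-1.513, 0.245, 1.558, -0, 1.339, -0.174], TCP at [0.149, -0.633, 0.231] pointing down, gripper open.
Joint ranges: [-3.13, 3.13], [-1.02, 2.26], [0.13, 2.54], [-0.95, 4.09], [0.21, 2.88], [-2.74, 2.74]. Speed limits (rad/s): [2.57, 2.57, 3.14, 3.14, 3.14, 3.14].

INTERFACE

Orientations are given as a rotation vector (axis times angle).
In Python, from rig import r gives the robot as it stands.
- The arm moves only by the tool arm_command, never from a script. Its argument "commands" is a list of rows, each a list of 4 numbers: the shift along the tool's x, y, z in cm, then the turn about the tool's z in rad. In form: [[tx, ty, tz, roll], ...]. A call has 1 to 8 rows; each row shifts and turns the commanded pose from where the row before left it, along the tool's axes as they then stand; what a row does not reach is not made up. A row lasts 1/12 s, in which the tool goes at most 41.7 mm and 7.16 degrees, less where a joint would pass 70% of its speed; a pose out of reach is approached as far as the arm can. A call with a gripper value outside its range is refused whole. "fingers" is the closure, from 0 (fully open) to 1 (shut), set as the call begins (left out, the last holds). The fingers move at their own pace and stop on an object; "force" is the grip in N (left out, the last holds). Time passes only in rows, so rows that do not move let the fingers close. It gives the time, the measured TCP pose, the force, the opening and the grip force at its end, in the units of the state.
- r.get_obs(): the state, without advancing time (a new reading comes with each control period).
- r.get_image(name): name is "scene" or "side" or "wrist"; returns (picture, depth): 420x560x3 uint8, blue, green, red; 420x560 float32, m along the optical axis (not along the pixel's ray), 0 where there is no reading.
- r.get_calibration(name): a dict with "vertical_fov" (degrees; the focal length in pixels is half the picture's height over the tangent of half this angle, whatever the lens; pixels are square), "cx", "cy" (the principal point, pixels), "k1" (the pictures are not rectified: a ray, as slopes to the right and down, at radius r is drawn at 1 + k1 r^2 times it, then the intrinsics apply), "xyz" and "rotation" of the camera in the world. Camera axes: x right, y up, looking along -z (the intrinsics and any distortion apply to the point x, -y, -z); pixel columns grow to the right and rows downward; lengths in m; the calibration is good to about 2 mm. A picture is of the moment at which its call begins: read the wrist's pose just before it. get_calibration takes no time and is no camera call; for the wrist camera it gives the pose at the moment of the call.
- r.close_job(): hands the job in; it is judged then, once.
The state is a dict: "clock": time; "qpos": joint angles; "qvel": joint speeds; "effort": joint torques, N m; "eef_pos": TCP position; "ee_rot": TCP orientation; "ft_force": force on the tool from outside, world axes, zero at the start; "ft_torque": the same for the moment, N m; "width": opening from 0.0 (shut) to 1.0 (fully open); "grip_force": force on a finger pad.
Only numpy, scipy, OpenCV 4.12 (cv2) and the standard library are available. Lean on these libraries where they do the work, as an engineer would, in place of code of your own. Each camera call takes 0.05 s, during which the arm holds its last target. There are 200 camera calls.

## Working session

There is one attempt and no reset: what is moved stays moved. The work goes in short steps, Python scripts to look and compute and a tool call to move; the robot and the scene stay as the last step left them, time stands still between calls to the robot, and variables do not carry over. Pictures are saved under pics/ and viewed, at most 10 in all, crops included, and the job is handed in when it is done.

Besides the shell and the picture viewer there is one more tool, called after "Emit:" by a JSON object that holds its "name" and its "arguments". arm_command: Moves the arm, as the interface text tells. Its arguments: {"type":"object","properties":{"commands":{"type":"array","items":{"type":"array","items":{"type":"number"}}},"fingers":{"type":"number"},"force":{"type":"number"}},"required":["commands"]}

```bash
mkdir -p pics; ls; cat > h.py <<'E'
import numpy as np, cv2
from rig import r
from scipy.spatial.transform import Rotation as R
def K(c,shape=(420,560)):
    f=shape[0]/2/np.tan(np.radians(c["vertical_fov"])/2); return f
def ray(c,u,v):
    f=K(c); d=np.array([(u-c["cx"])/f,(v-c["cy"])/f]); s=d.copy()
    for _ in range(20): s=d/(1+c["k1"]*(s@s))
    return s
def rot(c):
    m=np.array(c["rotation"],float)
    return m if m.shape==(3,3) else R.from_rotvec(m).as_matrix()
def pt(c,dep,u,v,z=None):
    s=ray(c,u,v); d=rot(c)@np.array([s[0],-s[1],-1]); o=np.array(c["xyz"])
    t=dep[int(round(v)),int(round(u))] if z is None else (z-o[2])/d[2]
    return o+t*d
def proj(c,p):
    q=rot(c).T@(np.array(p)-c["xyz"]); s=np.array([q[0],-q[1]])/-q[2]
    s=s*(1+c["k1"]*(s@s)); return s*K(c)+[c["cx"],c["cy"]]
E
python3 - <<'E'
from h import *
for n in ["scene","side"]:
    im,d=r.get_image(n); c=r.get_calibration(n); print(n,c)
    cv2.imwrite(f"pics/{n}0.png",im); np.save(f"{n}0.npy",d)
print(r.get_obs())
E
```

```text
pics
scene {'vertical_fov': 48.827625073352664, 'cx': 277.1481930113852, 'cy': 207.2983716356407, 'k1': -0.08198521108025936, 'xyz': array([1.24175295, 0.13700369, 1.07314808]), 'rotation': array([0.47538979, 0.51883482, 1.54645211])}
side {'vertical_fov': 42.262869502255654, 'cx': 279.68846461816645, 'cy': 210.28270372203457, 'k1': -0.1626428217313624, 'xyz': array([0.51475919, 1.34001032, 0.95604137]), 'rotation': array([ 0.0263644 , -1.45425991, -2.70938685])}
{'clock': 0.1, 'qpos': array([-1.51312825e+00,  2.45748569e-01,  1.55888781e+00, -1.56816598e-06,
        1.33869972e+00, -1.74118522e-01]), 'qvel': array([ 8.67997499e-05, -4.75548679e-04, -5.85524115e-04, -1.07834753e-04,
        1.90912520e-04, -1.05121607e-03]), 'effort': array([ 2.50291050e-04, -4.30671930e+01, -3.27127397e+01, -1.33562967e-04,
        2.79372216e-03,  1.52232752e-05]), 'eef_pos': array([ 0.14928034, -0.63211354,  0.23029005]), 'ee_rot': array([-3.11878951e+00, -3.63074356e-01, -1.56886333e-04]), 'ft_force': array([ 0.72030722, -0.53825008,  1.08897905]), 'ft_torque': array([-0.06219081,  0.00609473, -0.06983243]), 'grip_force': 0.0, 'width': 0.9995271791431445}
```

View pics/scene0.png

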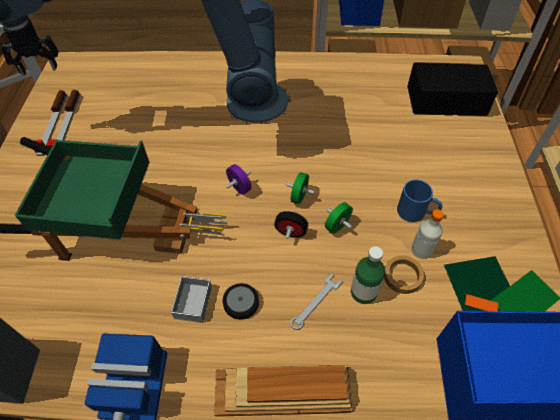

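View pics/side0.png

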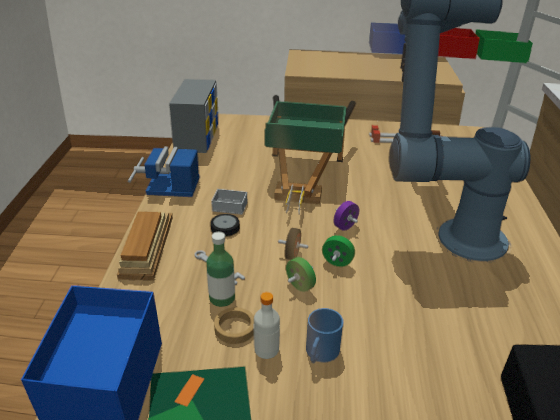

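The scene view shows four candidates. The red-disc black tyre is at (291,224), purple at (239,179), green at (300,187) and green at (339,217); the grey flat wheel is at (240,300). The red one at (291,224), at about (293,243) in the side view, matches the description. The barrow nose with the yellow latch is near (205,222). I'll check with one crop and measure.

```bash
cat > m.py <<'E'
from h import *
for n in ["scene","side"]:
    im=cv2.imread(f"pics/{n}0.png"); d=np.load(f"{n}0.npy"); c=r.get_calibration(n)
    vv,uu=np.nonzero(d>0); 
    P=np.zeros(im.shape)
    for v,u in zip(vv,uu):
        if 130<u<400 and 150<v<330: P[v,u]=pt(c,d,u,v)
    np.save(f"{n}P.npy",P)
    hsv=cv2.cvtColor(im,cv2.COLOR_BGR2HSV); H,S,V=cv2.split(hsv)
    ok=(P[...,2]>0.004)
    red=ok&((H<8)|(H>172))&(S>150)&(V>70)
    yel=ok&(H>23)&(H<35)&(S>120)&(V>120)
    for nm,m in [("red",red),("yel",yel)]:
        q=P[m]; print(n,nm,len(q), q.min(0).round(3) if len(q) else "",q.max(0).round(3) if len(q) else "",np.median(q,0).round(3) if len(q) else "")
    if n=="scene": print(pt(c,d,10,10,0))
im=cv2.imread("pics/scene0.png")[165:265,130:370]; a=cv2.resize(im,None,fx=3.3,fy=3.3,interpolation=cv2.INTER_CUBIC)
im=cv2.imread("pics/side0.png")[175:265,235:355]; b=cv2.resize(im,(340,255),interpolation=cv2.INTER_CUBIC)
o=np.zeros((590,795,3),np.uint8); o[:330,:792]=a[:,:792]; o[332:587,:340]=b; cv2.imwrite("pics/crop1.png",o)
E
python3 m.py
```

```text
scene red 136 [0.548 0.096 0.016] [0.566 0.158 0.078] [0.558 0.131 0.052]
scene yel 36 [ 0.529 -0.144  0.05 ] [ 0.576 -0.049  0.068] [ 0.57  -0.101  0.063]
[-0.62509852 -1.17468711  0.        ]
side red 0   
side yel 28 [ 0.524 -0.149  0.044] [ 0.575 -0.047  0.065] [ 0.531 -0.092  0.059]
```

View pics/crop1.png

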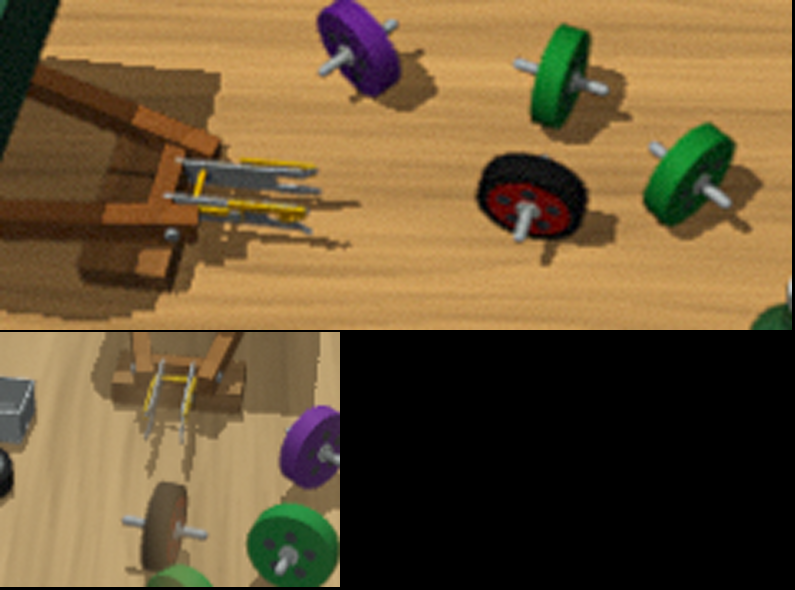

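```bash
cat > m2.py <<'E'
from h import *
for n in ["scene","side"]:
    im=cv2.imread(f"pics/{n}0.png"); d=np.load(f"{n}0.npy"); c=r.get_calibration(n); P=np.load(f"{n}P.npy")
    H,S,V=cv2.split(cv2.cvtColor(im,cv2.COLOR_BGR2HSV)); ok=P[...,2]>0.03
    m=ok&(H>20)&(H<36)&(S>100)&(V>90)&(P[...,1]<-0.03)&(P[...,1]>-.13)&(P[...,0]>.5)&(P[...,0]<.6)
    for s in (0,1):
        q=P[m&((P[...,0]>.552)==s)]
        if len(q)>3: k=np.polyfit(q[:,1],q[:,0],1); print(n,"hook",s,len(q),k, "x at -.1",np.polyval(k,-.1), q[:,1].min(),q[:,1].max(), q[:,2].mean())
    # steel
    m=ok&(S<80)&(P[...,1]<-0.02)&(P[...,1]>-.14)&(P[...,0]>.5)&(P[...,0]<.6)
    for s in (0,1):
        q=P[m&((P[...,0]>.552)==s)]
        if len(q)>3: k=np.polyfit(q[:,1],q[:,0],1); print(n,"steel",s,len(q),k,np.polyval(k,-.1),q.min(0).round(3),q.max(0).round(3))
    # wood beam front
    m=(H<16)&(S>130)&(P[...,2]>0.03)&(P[...,2]<.12)&(abs(P[...,0]-.55)<.06)&(P[...,1]<-.08)
    q=P[m]; print("wood",len(q),q[:,1].max() if len(q) else 0, q[:,2].max() if len(q) else 0)
    # wheel points
    if n=="scene":
        m=((V<60)|(((H<8)|(H>172))&(S>150)))&(P[...,2]>.01)&(abs(P[...,0]-.55)<.07)&(abs(P[...,1]-.13)<.07)
        q=P[m]; print("wheel",len(q),q.min(0),q.max(0))
        red=((H<8)|(H>172))&(S>150)&(V>70)&(P[...,2]>.01)
        q=P[red]; k=np.polyfit(q[:,1],q[:,0],1); print("red plane",k,np.polyval(k,.13),q.mean(0))
c=r.get_calibration("scene"); print("A",pt(c,None,288,236,.045), pt(c,None,295.5,213,.045))
c=r.get_calibration("side"); print("A",pt(c,None,279.1,241.4,.045),pt(c,None,307.4,246.7,.045))
E
python3 m2.py
```

```text
scene hook 0 31 [0.08261848 0.53720714] x at -.1 0.5289452939565467 -0.10372765484634805 -0.04618504690231656 0.06389151896741588
scene hook 1 77 [0.08580204 0.58000697] x at -.1 0.5714267638294097 -0.12840160860835653 -0.04986782587955821 0.05918747820118803
scene steel 0 189 [0.08204079 0.54161202] 0.5334079446355189 [ 0.513 -0.139  0.03 ] [ 0.54  -0.047  0.065]
scene steel 1 73 [0.08978968 0.57857682] 0.5695978488484009 [ 0.563 -0.139  0.03 ] [ 0.577 -0.051  0.063]
wood 1168 -0.12930996813635554 0.09232156260339375
wheel 598 [0.52811191 0.08732767 0.01024014] [0.56771219 0.17309579 0.09311973]
red plane [0.24134092 0.5262063 ] 0.5575806220903737 [0.55715407 0.12823259 0.05076245]
side hook 0 23 [0.09502155 0.53625898] x at -.1 0.5267568257340857 -0.12770225031625415 -0.046011770804862184 0.057414836246814885
side hook 1 17 [0.08257963 0.57874501] x at -.1 0.5704870423161176 -0.12405450325280487 -0.05303503549223154 0.06030505089959992
side steel 0 23 [0.06833842 0.5383996 ] 0.5315657623365184 [ 0.527 -0.133  0.033] [ 0.537 -0.042  0.063]
side steel 1 47 [0.10104862 0.57619072] 0.5660858557852161 [ 0.562 -0.14   0.03 ] [ 0.574 -0.044  0.063]
wood 107 -0.1230994422142011 0.09650657197267598
A [0.58238589 0.12342986 0.045     ] [0.50735636 0.14196173 0.045     ]
A [0.5825357  0.12660954 0.045     ] [0.50304414 0.14408795 0.045     ]
```

The red-disc wheel is confirmed at about (0.544, 0.134), heading about 12.6° from −y. The barrow line is x ≈ 0.5495 + 0.085(y+0.1) and the nose is about (0.552, −0.073). The purple and two green look-alikes are distinct. I'll lift and turn first.

Emit:
{"name": "arm_command", "arguments": {"commands": [[0,0,-2,-0.12],[0,0,-2,-0.12],[0,0,-2,-0.12],[0,0,-2,-0.12],[0,0,-2,-0.12],[0,0,-2,-0.12],[0,0,-2,-0.12],[0,0,0,-0.12]], "fingers": 0.36}}

```text
clock: 0.77
eef_pos: [0.1495, -0.6339, 0.3764]
ee_rot: [2.59, 1.767, -0.006]
ft_force: [0.8, 0.5, 1.4]
width: 0.638
grip_force: 0.0
```

```bash
cat > st.py <<'E'
from h import *
import sys
o=r.get_obs(); M=R.from_rotvec(o["ee_rot"]).as_matrix(); p=o["eef_pos"]
print("t",round(o["clock"],2),"p",p.round(4),"x-ang",np.degrees(np.arctan2(M[1,0],M[0,0])).round(2),"z",M[:,2].round(3),"F",o["ft_force"].round(1),"w",round(o["width"],3),"q",o["qpos"].round(2))
if len(sys.argv)>3: print("to target tool cm",(100*M.T@(np.array([float(a) for a in sys.argv[1:4]])-p)).round(2))
E
python3 st.py 0.552 0.168 0.2
```

```text
t 0.77 p [ 0.1495 -0.6339  0.3764] x-ang 68.63 z [ 0.    -0.007 -1.   ] F [0.8 0.5 1.4] w 0.638 q [-1.51  0.17  1.39  0.    1.58 -1.14]
to target tool cm [89.46  8.21 17.06]
```

Emit:
{"name": "arm_command", "arguments": {"commands": [[3.5,0.3,0,-0.02],[3.5,0.3,0,-0.02],[3.5,0.3,0,-0.02],[3.5,0.3,0,-0.02],[3.5,0.3,0,-0.02],[3.5,0.3,0,-0.02],[3.5,0.3,0,-0.02],[3.5,0.3,0,-0.02]]}}

```text
clock: 1.43
eef_pos: [0.2575, -0.3716, 0.3707]
ee_rot: [-2.45, -1.966, -0.001]
ft_force: [0.6, 0.1, 0.4]
width: 0.641
grip_force: 0.0
```

Emit:
{"name": "arm_command", "arguments": {"commands": [[3.5,0.6,0,0],[3.5,0.6,0,0],[3.5,0.6,0,0],[3.5,0.6,0,0],[3.5,0.6,0,0],[3.5,0.6,0,0],[3.5,0.6,0,0],[3.5,0.6,0,0]]}}

```text
clock: 2.1
eef_pos: [0.365, -0.1088, 0.371]
ee_rot: [2.451, 1.965, 0.0]
ft_force: [1.0, -0.3, -0.0]
width: 0.639
grip_force: 0.0
```

```bash
python3 st.py 0.552 0.168 0.2
```

```text
t 2.1 p [ 0.365  -0.1088  0.371 ] x-ang 77.43 z [ 0. -0. -1.] F [ 1.  -0.3 -0. ] w 0.639 q [-0.59 -0.52  2.    0.    1.66 -0.37]
to target tool cm [31.09 12.23 17.11]
```

Emit:
{"name": "arm_command", "arguments": {"commands": [[3.5,1.4,1.0,0],[3.5,1.4,1.0,0],[3.5,1.4,1.0,0],[3.5,1.4,1.0,0],[3.5,1.4,1.0,0],[3.5,1.4,1.0,0],[3.5,1.4,1.0,0],[3.5,1.4,1.0,0]]}}

```text
clock: 2.77
eef_pos: [0.5355, 0.1404, 0.2902]
ee_rot: [-2.45, -1.966, 0.001]
ft_force: [0.4, 0.3, 0.3]
width: 0.639
grip_force: 0.0
```

```bash
python3 st.py 0.552 0.168 0.2
```

```text
t 2.77 p [0.5355 0.1404 0.2902] x-ang 77.49 z [-0.001 -0.    -1.   ] F [0.4 0.3 0.3] w 0.639 q [ 0.05 -0.03  1.74 -0.    1.42  0.27]
to target tool cm [3.05 1.02 9.02]
```

Emit:
{"name": "arm_command", "arguments": {"commands": [[1.0,0.3,1.5,0],[1.0,0.3,1.5,0],[1.0,0.4,1.5,0],[0,0,1.5,0],[0,0,1.5,0],[0,0,0,0],[0,0,0,0]]}}

```text
clock: 3.35
eef_pos: [0.5506, 0.1655, 0.2152]
ee_rot: [-2.45, -1.964, 0.004]
ft_force: [0.0, 0.2, 0.2]
width: 0.636
grip_force: 0.0
```

```bash
python3 st.py 0.552 0.168 0.2; python3 - <<'E'
from h import *
c=r.get_calibration("wrist"); im,d=r.get_image("wrist"); print(c)
cv2.imwrite("pics/w1.png",im); np.save("w1.npy",d); np.save("w1c.npy",c,allow_pickle=True)
E
```

```text
t 3.35 p [0.5506 0.1655 0.2152] x-ang 77.45 z [-0.003 -0.    -1.   ] F [0.  0.2 0.2] w 0.636 q [ 0.09  0.09  1.77 -0.    1.29  0.31]
to target tool cm [0.28 0.09 1.52]
{'vertical_fov': 58.30670382939976, 'cx': 281.9146482048305, 'cy': 202.0045738555347, 'k1': -0.08990114664042204, 'xyz': array([0.56898697, 0.24397984, 0.3576248 ]), 'rotation': array([-0.31593638,  0.03817391, -0.21702798])}
```

View pics/w1.png

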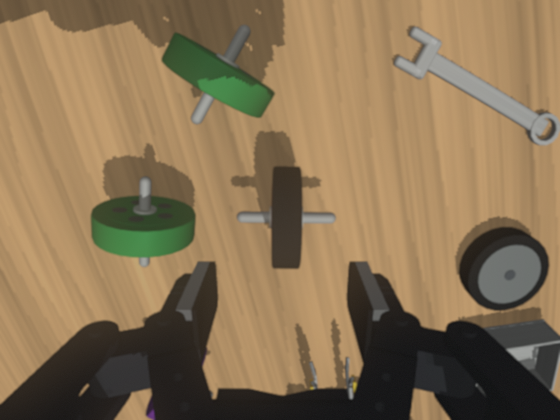

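```bash
python3 - <<'E'
from h import *
c=np.load("w1c.npy",allow_pickle=True).item(); d=np.load("w1.npy")
a=pt(c,d,240,217,.045); b=pt(c,d,332,217,.045); print(a,b,np.linalg.norm(a-b),(a+b)/2, "depth pts",pt(c,d,243,217),pt(c,d,328,217),pt(c,d,287,217))
e=b-a; print("axle ang",np.degrees(np.arctan2(e[1],e[0])))
P=np.array([pt(c,d,u,v) for v in range(160,275) for u in range(255,320) if d[v,u]>0])
q=P[(P[:,2]>.06)]; print("top tyre centroid",q.mean(0)); k=q[:,:2]-q[:,:2].mean(0); w,V=np.linalg.eigh(k.T@k); print("dir",np.degrees(np.arctan2(V[1,1],V[0,1])), q[:,2].max())
for u,v in [(240,225),(240,209),(120,250),(217,260),(370,263)]: print((u,v),pt(c,d,u,v).round(3))
# barrow tips
for u,v in [(313,375),(347,368)]: print((u,v),pt(c,d,u,v).round(3))
E
```

```text
[0.50623651 0.13829404 0.045     ] [0.58590757 0.12062545 0.045     ] 0.08160671681095273 [0.54607204 0.12945975 0.045     ] depth pts [0.50957368 0.13901176 0.0488041 ] [0.5822809  0.12281677 0.04861709] [0.54991963 0.1447686  0.0872016 ]
axle ang -12.504073922989516
top tyre centroid [0.54771683 0.13955926 0.08201918]
dir 76.71732084136183 0.0916463452534102
(240, 225) [ 0.495  0.114 -0.   ]
(240, 209) [0.499 0.131 0.   ]
(120, 250) [0.414 0.147 0.09 ]
(217, 260) [ 0.461  0.081 -0.001]
(370, 263) [ 0.619  0.042 -0.001]
(313, 375) [ 0.535 -0.057  0.038]
(347, 368) [ 0.572 -0.056  0.038]
```

The wrist view shows the wheel at (286,217) with axle ends at (240,217) and (332,217). It is square to the tool, with its centre at about (0.546, 0.131). The greens at (145,225) and (217,75) are clear of the fingers. I'll descend behind the axle.

Emit:
{"name": "arm_command", "arguments": {"commands": [[0,0,2.5,0],[0,0,2.5,0],[0,0,2.5,0],[0,0,2.5,0],[0,0,2.5,0],[0,0,2.5,0],[0,0,2.0,0],[0,0,1.2,0]]}}

```text
clock: 4.07
eef_pos: [0.5511, 0.1653, 0.0333]
ee_rot: [-2.451, -1.965, 0.001]
ft_force: [-0.3, 0.6, 0.2]
width: 0.644
grip_force: 0.0
```

Emit:
{"name": "arm_command", "arguments": {"commands": [[0,0,0,0],[0,0,0,0],[-0.2,0,0,0],[-0.2,0,0,0]]}}

```text
clock: 4.4
eef_pos: [0.552, 0.1617, 0.0363]
ee_rot: [2.449, 1.964, 0.005]
ft_force: [0.5, -0.5, 0.7]
width: 0.637
grip_force: 0.0
```

```bash
python3 st.py 0.546 0.131 0.03;  python3 - <<'E'
from h import *
c=r.get_calibration("wrist"); im,d=r.get_image("wrist")
cv2.imwrite("pics/w2.png",im); np.save("w2.npy",d); np.save("w2c.npy",c,allow_pickle=True)
E
```

```text
t 4.4 p [0.552  0.1617 0.0363] x-ang 77.46 z [ 0.004  0.    -1.   ] F [ 0.5 -0.5  0.7] w 0.637 q [ 0.09  0.33  1.85 -0.    0.96  0.31]
to target tool cm [-3.13  0.07  0.63]
```

View pics/w2.png

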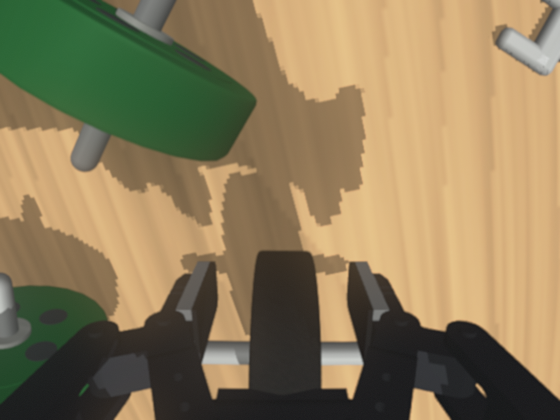

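The wheel sits between the fingers, with the axle across row 352 and the tyre centred at column 285. I'll lower slightly, close the gap and begin the push.

Emit:
{"name": "arm_command", "arguments": {"commands": [[-0.2,0,0.3,0],[-0.2,0,0.3,0],[-0.2,0,0.2,0],[-0.2,0,0.0,0],[-0.15,0,0,0],[-0.15,0,0,0],[-0.15,0,0,0],[-0.15,0,0,0]]}}

```text
clock: 5.12
eef_pos: [0.5475, 0.1478, 0.0264]
ee_rot: [2.451, 1.965, 0.0]
ft_force: [-0.3, -0.3, 1.0]
width: 0.639
grip_force: 0.0
```

```bash
python3 st.py 0.546 0.131 0.028
```

```text
t 5.12 p [0.5475 0.1478 0.0264] x-ang 77.45 z [ 0.  0. -1.] F [-0.3 -0.3  1. ] w 0.639 q [0.06 0.33 1.87 0.   0.94 0.28]
to target tool cm [-1.67  0.22 -0.16]
```

Emit:
{"name": "arm_command", "arguments": {"commands": [[-0.15,0,0,0],[-0.15,0,0,0],[-0.15,-0.04,0,-0.03],[-0.15,-0.04,0,-0.03],[-0.15,-0.04,0,-0.03],[-0.15,-0.04,0,-0.03],[-0.15,-0.04,0,-0.03],[-0.15,-0.04,0,-0.03]]}}

```text
clock: 5.78
eef_pos: [0.5431, 0.1364, 0.0263]
ee_rot: [-2.263, -2.179, -0.0]
ft_force: [0.0, 0.1, -0.4]
width: 0.645
grip_force: 0.0
```

```bash
cat > look.py <<'E'
from h import *
import sys
o=r.get_obs(); c=r.get_calibration("wrist"); im,d=r.get_image("wrist"); n=sys.argv[1]
cv2.imwrite(f"pics/{n}.png",im)
M=R.from_rotvec(o["ee_rot"]).as_matrix()
P=np.array([pt(c,d,u,v) for v in range(0,420,2) for u in range(225,345,2) if d[v,u]>0])
T=(P-o["eef_pos"])@M   # tool coords
def rep(nm,m):
    if m.sum()>5: print(nm,m.sum(),"tool",(1000*T[m].mean(0)).round(1),"span",(1000*T[m].min(0)).round(1),(1000*T[m].max(0)).round(1))
z=P[:,2]; inn=(abs(T[:,1])<.026)
ty=inn&(z>.06)&(z<.095)&(abs(T[:,1])<.022); rep("tyre",ty)
ax=inn&(z>.042)&(z<.053)&(T[:,0]<0.01)&(abs(T[:,1])>.015); rep("axle",ax)
if ax.sum()>5: k=np.polyfit(T[ax][:,1],T[ax][:,0],1); print("axle tilt deg",np.degrees(k[0]).round(1),"axle x at 0 mm",(1000*k[1]).round(1))
if ty.sum()>5:
    q=T[ty]; k=np.polyfit(q[:,0],q[:,1],1); print("tyre dir deg in tool",np.degrees(k[0]).round(1))
    y0=np.polyval(k,-.016); w=o["eef_pos"]+M@np.array([-.016,y0,0]); 
    ang=np.degrees(np.arctan2(M[1,0],M[0,0])); xl=.5495+.085*(w[1]+.1)
    print("wheel centre est",w[:2].round(4),"offset from barrow line mm",(1000*(w[0]-xl)).round(1),"tool ang",ang.round(1))
print(o["clock"],o["eef_pos"].round(4),o["ft_force"].round(1))
E
python3 look.py w3
```

```text
tyre 3373 tool [ 33.1   2.3 -47.4] span [-24.1 -14.3 -60.6] [100.8  19.1 -33.7]
axle 174 tool [-18.8  -7.  -21.6] span [-43.3 -22.3 -24.7] [-12.6  25.6 -16.1]
axle tilt deg -10.2 axle x at 0 mm -20.1
tyre dir deg in tool -4.9
wheel centre est [0.549  0.1201] offset from barrow line mm -19.2 tool ang 87.9
5.7833 [0.5431 0.1364 0.0263] [ 0.   0.1 -0.4]
```

View pics/w3.png

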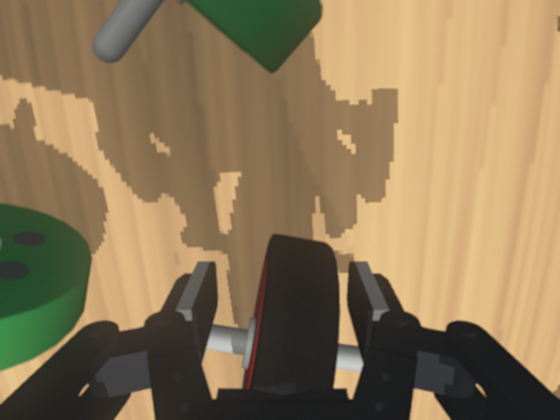

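The wheel did not follow the yaw: the axle in the picture runs from (215,335) to (350,358), about 10° off the tool, with the tyre near the right finger. I'll narrow the finger gap so the pads guide the tyre sides without clamping.

Emit:
{"name": "arm_command", "arguments": {"commands": [[0,0,0,0],[0,0,0,0],[0,0,0,0]], "fingers": 0.5, "force": 20}}

```text
clock: 6.08
eef_pos: [0.5432, 0.1365, 0.0263]
ee_rot: [2.265, 2.177, 0.0]
ft_force: [0.0, 0.2, 0.1]
width: 0.499
grip_force: 0.0
```

Emit:
{"name": "arm_command", "arguments": {"commands": [[0,0,0,0],[0,0,0,0],[0,0,0,0]], "fingers": 0.58}}

```text
clock: 6.33
eef_pos: [0.5433, 0.1365, 0.0264]
ee_rot: [2.264, 2.178, 0.0]
ft_force: [0.6, 0.0, 0.2]
width: 0.42
grip_force: 0.1
```

Emit:
{"name": "arm_command", "arguments": {"commands": [[0,0,0,0],[0,0,0,0],[0,0,0,0]], "fingers": 0.64}}

```text
clock: 6.58
eef_pos: [0.5431, 0.1365, 0.0263]
ee_rot: [-2.264, -2.178, -0.0]
ft_force: [-0.2, 0.2, 1.1]
width: 0.361
grip_force: 0.1
```

```bash
cat > look.py <<'E'
from h import *
import sys
o=r.get_obs(); c=r.get_calibration("wrist"); im,d=r.get_image("wrist"); n=sys.argv[1]
cv2.imwrite(f"pics/{n}.png",im)
M=R.from_rotvec(o["ee_rot"]).as_matrix(); S=cv2.cvtColor(im,cv2.COLOR_BGR2HSV)
uv=[(u,v) for v in range(180,400,2) for u in range(200,370,2) if d[v,u]>0]
P=np.array([pt(c,d,u,v) for u,v in uv]); V=np.array([S[v,u] for u,v in uv])
T=(P-o["eef_pos"])@M; z=P[:,2]
ty=(z>.04)&(z<.095)&(abs(T[:,1])<.024)&(V[:,2]<75)&(T[:,0]<.06)&(T[:,0]>.013)
ax=(z>.043)&(z<.053)&(T[:,0]<0.0)&(T[:,0]>-.04)&(V[:,1]<60)&(V[:,2]>70)
q=T[ty]; print("tyre n",len(q),"y span",(1e3*np.percentile(q[:,1],[2,98])).round(1),"x span",(1e3*np.percentile(q[:,0],[2,98])).round(1))
C=im*0; k=None
if ax.sum()>5:
    k=np.polyfit(T[ax][:,1],T[ax][:,0],1); print("axle n",ax.sum(),"tilt deg",np.degrees(k[0]).round(1),"x0 mm",(1000*k[1]).round(1))
    qq=q[:,:2]; # tyre centreline: rotate by axle tilt
    a=np.arctan(k[0]); u=qq@np.array([-np.sin(-a)*-1*-1,1]) if 0 else qq[:,1]+np.tan(a)*(qq[:,0]-k[1])
    lo,hi=np.percentile(u,[2,98]); y0=(lo+hi)/2; w=o["eef_pos"]+M@np.array([k[1]+k[0]*y0,y0,0])
    ang=np.degrees(np.arctan2(M[1,0],M[0,0])); xl=.5495+.085*(w[1]+.1)
    print("tyre width",(1e3*(hi-lo)).round(1),"y0 mm",(1e3*y0).round(1),"wheel",w[:2].round(4),"offset mm",(1e3*(w[0]-xl)).round(1),"wheel ang",(ang-np.degrees(a)).round(1),"tool",ang.round(1))
print(round(o["clock"],2),o["eef_pos"].round(4),o["ft_force"].round(1),"w",round(o["width"],3),"grip",o["grip_force"])
E
python3 look.py w4
```

```text
tyre n 735 y span [-22.8  22.6] x span [13.  17.8]
axle n 110 tilt deg -9.1 x0 mm -26.1
tyre width 45.4 y0 mm -6.4 wheel [0.5358 0.1117] offset mm -31.7 wheel ang 96.7 tool 87.8
6.58 [0.5431 0.1365 0.0263] [-0.2  0.2  1.1] w 0.361 grip 0.08764975606027292
```

View pics/w4.png

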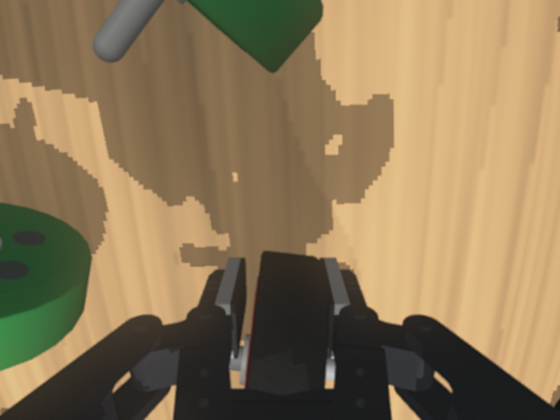

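The wheel is now nearly in line (within ~4° of the tool) between the pads. I'll close a little more and yaw it left about its own centre.

Emit:
{"name": "arm_command", "arguments": {"commands": [[0,0,0,0],[0,0,0,0],[-0.05,-0.1,0,-0.04],[-0.05,-0.1,0,-0.04],[-0.05,-0.1,0,-0.04],[-0.05,-0.1,0,-0.04],[-0.05,-0.1,0,-0.04],[-0.05,-0.1,0,-0.04]], "fingers": 0.68}}

```text
clock: 7.3
eef_pos: [0.5374, 0.1331, 0.0264]
ee_rot: [1.985, 2.435, 0.0]
ft_force: [-0.1, 0.4, 0.8]
width: 0.318
grip_force: 0.2
```

Emit:
{"name": "arm_command", "arguments": {"commands": [[-0.05,-0.1,0,-0.04],[-0.05,-0.1,0,-0.04],[-0.1,0,0,0],[-0.1,0,0,0],[-0.1,0,0,0]]}}

```text
clock: 7.72
eef_pos: [0.5364, 0.1287, 0.0263]
ee_rot: [-1.89, -2.51, 0.0]
ft_force: [-0.5, -0.1, -0.2]
width: 0.324
grip_force: 0.1
```

```bash
cat > sc.py <<'E'
from h import *
import sys
# wheel pose from fixed cameras: red/black/axle points near expected
o=r.get_obs(); e=np.array([float(sys.argv[2]),float(sys.argv[3])])
ims=[]
for n in ["scene","side"]:
    im,d=r.get_image(n); c=r.get_calibration(n); ims.append(im)
    u,v=proj(c,[e[0],e[1],.045]).astype(int)
    H=cv2.cvtColor(im,cv2.COLOR_BGR2HSV)
    uv=[(a,b) for b in range(v-30,v+31) for a in range(u-35,u+36) if d[b,a]>0]
    P=np.array([pt(c,d,a,b) for a,b in uv]); C=np.array([H[b,a] for a,b in uv])
    red=((C[:,0]<8)|(C[:,0]>172))&(C[:,1]>130)&(C[:,2]>50)&(P[:,2]>.01)&(P[:,2]<.085)&(np.hypot(*(P[:,:2]-e).T)<.06)
    if red.sum()>8:
        q=P[red]; k=np.polyfit(q[:,1],q[:,0],1); print(n,"red",len(q),q.mean(0).round(4),"heading ang",(90-np.degrees(np.arctan(k[0]))).round(1),"span",q.min(0).round(3),q.max(0).round(3))
    im2=im[v-45:v+45,u-60:u+60] if n=="scene" else im[v-50:v+50,u-60:u+60]
    cv2.imwrite(f"pics/{sys.argv[1]}_{n}.png",cv2.resize(im2,(390,300),interpolation=cv2.INTER_CUBIC))
a=[cv2.imread(f"pics/{sys.argv[1]}_{n}.png") for n in ("scene","side")]; cv2.imwrite(f"pics/{sys.argv[1]}.png",np.hstack(a))
E
python3 st.py; python3 sc.py s5 0.543 0.11; python3 look.py w5
```

```text
t 7.72 p [0.5364 0.1287 0.0263] x-ang 106.05 z [-0.  0. -1.] F [-0.5 -0.1 -0.2] w 0.324 q [ 0.03  0.3   1.91  0.    0.93 -0.25]
scene red 142 [0.5547 0.0973 0.0487] heading ang 98.9 span [0.549 0.074 0.013] [0.56  0.123 0.081]
tyre n 1131 y span [-20.5  21.6] x span [13.2 19.6]
axle n 19 tilt deg -4.2 x0 mm -25.4
tyre width 42.0 y0 mm -2.4 wheel [0.5411 0.1038] offset mm -25.7 wheel ang 110.3 tool 106.1
7.82 [0.5365 0.1286 0.0263] [-0.4 -0.4  0.3] w 0.326 grip 0.07848687309888192
```

Emit:
{"name": "arm_command", "arguments": {"commands": [[-0.15,-0.05,0,-0.01],[-0.15,-0.05,0,-0.01],[-0.15,-0.05,0,-0.01],[-0.15,-0.05,0,-0.01],[-0.15,0,0,-0.01],[-0.15,0,0,-0.01],[-0.15,0,0,0],[-0.15,0,0,0]]}}

```text
clock: 8.53
eef_pos: [0.5383, 0.1167, 0.0263]
ee_rot: [-1.812, -2.566, 0.0]
ft_force: [-0.2, -0.1, 0.1]
width: 0.322
grip_force: 0.1
```

```bash
cat >> sc.py <<'E'
    # (appended) summary
E
python3 - <<'E'
s=open('sc.py').read().replace("    # (appended) summary\n","")
s=s.replace('    im2=im[','''    if n=="scene" and red.sum()>8:
        h=90-np.degrees(np.arctan(k[0]))+0.8; a=np.radians(h); f=-np.array([np.cos(a),np.sin(a)]); ax=np.array([np.sin(a),-np.cos(a)])
        w=q.mean(0)[:2]-.0115*ax+.0*f; p=o["eef_pos"][:2]; M=R.from_rotvec(o["ee_rot"]).as_matrix()
        D=M.T@np.array([*(w-p),0]); print("WHEEL",w.round(4),"phi",round(h-85.1,1),"offset mm",(1e3*(w[0]-.5495-.085*(w[1]+.1))).round(1),"in tool mm",(1e3*D[:2]).round(1),"toolang",np.degrees(np.arctan2(M[1,0],M[0,0])).round(1),"t",round(o["clock"],2),"F",o["ft_force"].round(1),"w",round(o["width"],3))
    im2=im[''',1)
open('sc.py','w').write(s)
E
python3 sc.py s6 0.546 0.09
```

```text
scene red 111 [0.5582 0.0883 0.0504] heading ang 104.2 span [0.55  0.07  0.012] [0.565 0.112 0.081]
WHEEL [0.547  0.0853] phi 19.9 offset mm -18.2 in tool mm [-32.5  -2.2] toolang 109.5 t 8.53 F [-0.2 -0.1  0.1] w 0.322
```

Emit:
{"name": "arm_command", "arguments": {"commands": [[-0.2,-0.03,0,0],[-0.2,-0.03,0,0],[-0.2,-0.03,0,0],[-0.2,-0.03,0,0],[-0.2,0,0,0],[-0.2,0,0,0],[-0.2,0,0,0],[-0.2,0,0,0]]}}

```text
clock: 9.3
eef_pos: [0.5423, 0.1012, 0.0262]
ee_rot: [-1.812, -2.566, 0.0]
ft_force: [-1.5, -0.4, 0.7]
width: 0.318
grip_force: 0.6
```

```bash
python3 sc.py s7 0.552 0.07
```

```text
scene red 100 [0.5634 0.0759 0.0486] heading ang 109.3 span [0.555 0.059 0.013] [0.57  0.093 0.082]
WHEEL [0.5526 0.072 ] phi 25.0 offset mm -11.5 in tool mm [-31.  -0.] toolang 109.5 t 9.3 F [-1.5 -0.4  0.7] w 0.318
```

Emit:
{"name": "arm_command", "arguments": {"commands": [[-0.2,0,0,0],[-0.2,0,0,0],[-0.2,0,0,0],[-0.2,0,0,0],[-0.2,0,0,0],[-0.2,0,0,0],[-0.2,0,0,0],[-0.2,0,0,0]]}}

```text
clock: 10.07
eef_pos: [0.5478, 0.0861, 0.0263]
ee_rot: [-1.812, -2.566, 0.0]
ft_force: [-1.9, 0.1, 1.0]
width: 0.323
grip_force: 0.8
```

```bash
python3 - <<'E'
s=open('sc.py').read()
s=s.replace("w=q.mean(0)[:2]-.0115*ax+.0*f;","yc=np.sort(q[:,1])[1]+.033*abs(f[1]); w=np.array([np.polyval(k,yc),yc])-.0115*ax;")
open('sc.py','w').write(s)
E
python3 sc.py s8 0.552 0.07
```

```text
scene red 98 [0.5692 0.0586 0.0521] heading ang 106.9 span [0.561 0.041 0.013] [0.575 0.081 0.08 ]
WHEEL [0.5535 0.0708] phi 22.6 offset mm -10.5 in tool mm [-16.2   0.3] toolang 109.5 t 10.07 F [-1.9  0.1  1. ] w 0.323
```

View pics/s8.png

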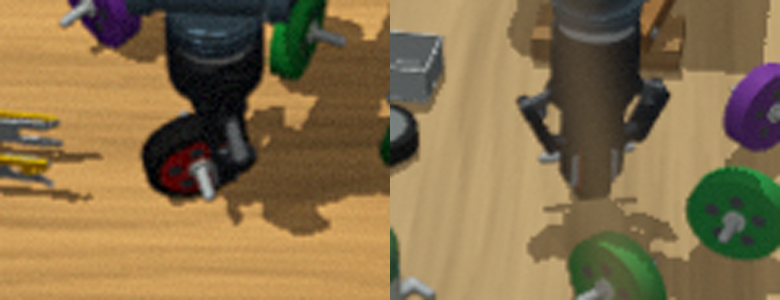

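The pads hold the wheel 16 mm ahead of the TCP, upright: red disc at about (185,165) in the left crop, with the latch to the left at about (30,140). I'll go straight a bit more, then start turning out.

Emit:
{"name": "arm_command", "arguments": {"commands": [[-0.2,0,0,0],[-0.2,0,0,0],[-0.2,0,0,0],[-0.2,0,0,0],[-0.2,0,0,0],[-0.2,0,0,0],[-0.2,0.03,0,0.02],[-0.2,0.05,0,0.03]]}}

```text
clock: 10.83
eef_pos: [0.5539, 0.0712, 0.0263]
ee_rot: [-1.878, -2.518, 0.0]
ft_force: [-0.7, -0.3, 1.1]
width: 0.321
grip_force: 0.7
```

Emit:
{"name": "arm_command", "arguments": {"commands": [[-0.2,0.05,0,0.03],[-0.2,0.05,0,0.03],[-0.2,0.05,0,0.03],[-0.2,0.05,0,0.03],[-0.15,0.05,0,0.03],[-0.15,0.05,0,0.03],[-0.1,0.05,0,0.03],[-0.1,0.05,0,0.03]]}}

```text
clock: 11.5
eef_pos: [0.5606, 0.0594, 0.0263]
ee_rot: [2.167, 2.275, 0.0]
ft_force: [-1.6, 0.6, 0.6]
width: 0.317
grip_force: 0.4
```

```bash
python3 sc.py s9 0.560 0.04
```

```text
scene red 101 [0.5731 0.0241 0.0488] heading ang 91.2 span [0.57  0.006 0.011] [0.577 0.047 0.078]
WHEEL [0.5613 0.039 ] phi 6.9 offset mm 0.0 in tool mm [-20.3  -0.2] toolang 92.8 t 11.5 F [-1.6  0.6  0.6] w 0.317
```

Emit:
{"name": "arm_command", "arguments": {"commands": [[-0.05,0.07,0,0.04],[-0.05,0.07,0,0.04],[-0.05,0.07,0,0.04],[-0.05,0.07,0,0.04],[-0.1,0,0,0.015],[-0.1,0,0,0],[-0.1,0,0,0]]}}

```text
clock: 12.18
eef_pos: [0.5629, 0.0544, 0.0264]
ee_rot: [2.354, 2.08, 0.0]
ft_force: [-0.1, 1.4, -0.2]
width: 0.32
grip_force: 0.0
```

```bash
python3 sc.py s10 0.560 0.03
```

```text
scene red 95 [0.5706 0.0227 0.0501] heading ang 81.3 span [0.566 0.003 0.013] [0.587 0.068 0.079]
WHEEL [0.5612 0.0377] phi -3.0 offset mm 0.0 in tool mm [-16.8   0.4] toolang 82.9 t 12.18 F [-0.1  1.4 -0.2] w 0.32
```

Emit:
{"name": "arm_command", "arguments": {"commands": [[-0.15,-0.02,0,-0.01],[-0.15,-0.02,0,-0.01],[-0.15,-0.02,0,-0.01],[-0.2,0,0,-0.005],[-0.2,0,0,0],[-0.2,0,0,0],[-0.2,0,0,0],[-0.2,0,0,0]]}}

```text
clock: 12.95
eef_pos: [0.5608, 0.0398, 0.0263]
ee_rot: [-2.318, -2.12, 0.0]
ft_force: [-0.0, 1.5, 0.3]
width: 0.32
grip_force: 0.2
```

```bash
python3 sc.py s11 0.560 0.02
```

```text
scene red 95 [0.5696 0.0124 0.0487] heading ang 84.5 span [ 0.565 -0.01   0.013] [0.582 0.057 0.078]
WHEEL [0.5593 0.0256] phi 0.2 offset mm -0.9 in tool mm [-14.3  -0.2] toolang 84.9 t 12.95 F [-0.   1.5  0.3] w 0.32
```

Emit:
{"name": "arm_command", "arguments": {"commands": [[-0.2,0,0,-0.01],[-0.2,0,0,0],[-0.2,0,0,0],[-0.2,0,0,0],[-0.2,0,0,0],[-0.2,0,0,0],[-0.2,0,0,0],[-0.2,0,0,0.01]]}}

```text
clock: 13.72
eef_pos: [0.5595, 0.0239, 0.0263]
ee_rot: [2.318, 2.12, 0.0]
ft_force: [-0.1, -0.3, -0.1]
width: 0.316
grip_force: 0.2
```

```bash
python3 sc.py s12 0.560 0.0
```

```text
scene red 95 [ 0.5687 -0.0032  0.0471] heading ang 84.1 span [ 0.564 -0.024  0.012] [0.582 0.041 0.077]
WHEEL [0.5584 0.0098] phi -0.2 offset mm -0.4 in tool mm [-14.2   0.2] toolang 84.9 t 13.72 F [-0.1 -0.3 -0.1] w 0.316
```

View pics/s12.png

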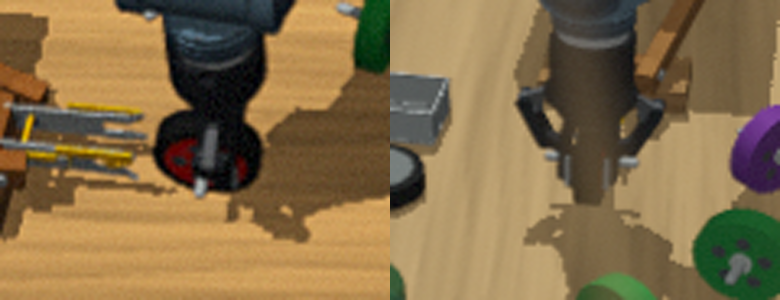

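The wheel is lined up with the brackets: disc at about (205,160), plate tips at about (140,135) and (135,175) in the left crop. I'll enter slowly.

Emit:
{"name": "arm_command", "arguments": {"commands": [[-0.2,0,0,0],[-0.2,0,0,0],[-0.2,0,0,0],[-0.2,0,0,0],[-0.15,0,0,0],[-0.15,0,0,0],[-0.15,0,0,0],[-0.15,0,0,0]]}}

```text
clock: 14.48
eef_pos: [0.5583, 0.01, 0.0263]
ee_rot: [2.318, 2.12, 0.0]
ft_force: [-0.5, 0.7, 0.8]
width: 0.317
grip_force: 0.2
```

Emit:
{"name": "arm_command", "arguments": {"commands": [[-0.15,0,0,0],[-0.15,0,0,0],[-0.15,0,0,0],[-0.15,0,0,0],[-0.15,0,0,0],[-0.15,0,0,0],[-0.15,0,0,0],[-0.1,0,0,0]]}}

```text
clock: 15.15
eef_pos: [0.5573, -0.0014, 0.0263]
ee_rot: [2.318, 2.12, 0.0]
ft_force: [-0.5, 0.7, 0.2]
width: 0.316
grip_force: 0.2
```

```bash
python3 sc.py s13 0.557 -0.02
```

```text
scene red 84 [ 0.5661 -0.0294  0.049 ] heading ang 83.6 span [ 0.561 -0.052  0.014] [0.582 0.015 0.077]
WHEEL [ 0.556  -0.0165] phi -0.7 offset mm -0.6 in tool mm [-15.1   0. ] toolang 84.9 t 15.15 F [-0.5  0.7  0.2] w 0.316
```

Emit:
{"name": "arm_command", "arguments": {"commands": [[-0.15,0,0,0],[-0.15,0,0,0],[-0.15,0,0,0],[-0.15,0,0,0],[-0.1,0,0,0],[-0.05,0,0,0],[0,0,0,0]]}}

```text
clock: 15.83
eef_pos: [0.5566, -0.0089, 0.0263]
ee_rot: [-2.318, -2.12, 0.0]
ft_force: [-0.2, -0.2, 0.1]
width: 0.319
grip_force: 0.0
```

Emit:
{"name": "arm_command", "arguments": {"commands": [[0,0,0,0],[0,0,0,0],[0,0,0,0],[0,0,0,0]], "fingers": 0.36}}

```text
clock: 16.17
eef_pos: [0.5566, -0.0087, 0.0263]
ee_rot: [2.318, 2.121, 0.0]
ft_force: [0.3, 0.6, 0.1]
width: 0.639
grip_force: 0.0
```

```bash
python3 sc.py s14 0.557 -0.03
```

```text
scene red 72 [ 0.5661 -0.0306  0.0488] heading ang 84.1 span [ 0.562 -0.055  0.02 ] [0.589 0.009 0.08 ]
WHEEL [ 0.5556 -0.0209] phi -0.2 offset mm -0.6 in tool mm [-12.2   0.1] toolang 84.9 t 16.17 F [0.3 0.6 0.1] w 0.639
```

Emit:
{"name": "arm_command", "arguments": {"commands": [[-0.15,0,0,0],[-0.15,0,0,0],[-0.15,0,0,0],[-0.15,0,0,0],[-0.15,0,0,0],[-0.15,0,0,0],[-0.15,0,0,0],[-0.15,0,0,0]]}}

```text
clock: 16.93
eef_pos: [0.5555, -0.0209, 0.0263]
ee_rot: [2.318, 2.12, 0.0]
ft_force: [-0.1, 0.4, 0.4]
width: 0.643
grip_force: 0.0
```

Emit:
{"name": "arm_command", "arguments": {"commands": [[-0.1,0,0,0],[-0.1,0,0,0],[-0.1,0,0,0],[-0.1,0,0,0],[-0.1,0,0,0],[-0.1,0,0,0]]}}

```text
clock: 17.43
eef_pos: [0.555, -0.0267, 0.0263]
ee_rot: [-2.318, -2.12, 0.0]
ft_force: [0.5, 0.1, -0.5]
width: 0.644
grip_force: 0.0
```

```bash
python3 st.py; python3 sc.py s15 0.555 -0.045
```

```text
t 17.43 p [ 0.555  -0.0267  0.0263] x-ang 84.9 z [-0.  0. -1.] F [ 0.5  0.1 -0.5] w 0.644 q [-0.25  0.31  1.9   0.    0.93 -0.16]
scene red 51 [ 0.5652 -0.0387  0.0539] heading ang 84.9 span [ 0.562 -0.073  0.023] [ 0.572 -0.009  0.075]
WHEEL [ 0.5538 -0.0373] phi 0.6 offset mm -1.1 in tool mm [-10.7  -0.3] toolang 84.9 t 17.43 F [ 0.5  0.1 -0.5] w 0.644
```

View pics/s15.png

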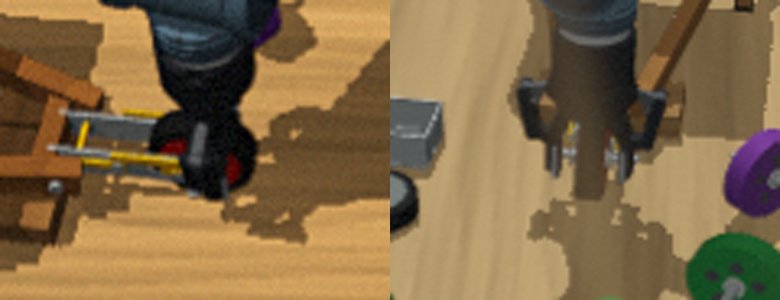

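The tyre is between the plates and the fingers are outside the yellow hooks (hook at about (140,160), finger at about (210,165)). I'll push on slowly, watching force.

Emit:
{"name": "arm_command", "arguments": {"commands": [[-0.1,0,0,0],[-0.1,0,0,0],[-0.1,0,0,0],[-0.1,0,0,0],[-0.1,0,0,0],[-0.1,0,0,0]]}}

```text
clock: 18.03
eef_pos: [0.5544, -0.0327, 0.0263]
ee_rot: [-2.318, -2.12, 0.0]
ft_force: [-0.3, 1.0, 0.1]
width: 0.641
grip_force: 0.1
```

Emit:
{"name": "arm_command", "arguments": {"commands": [[-0.08,0,0,0],[-0.08,0,0,0],[-0.08,0,0,0],[-0.08,0,0,0],[-0.08,0,0,0]]}}

```text
clock: 18.45
eef_pos: [0.5541, -0.0367, 0.0263]
ee_rot: [-2.318, -2.12, -0.0]
ft_force: [-0.4, -0.3, 0.2]
width: 0.644
grip_force: 0.0
```

Emit:
{"name": "arm_command", "arguments": {"commands": [[-0.08,0,0,0],[-0.08,0,0,0],[-0.08,0,0,0],[-0.08,0,0,0],[-0.08,0,0,0]]}}

```text
clock: 18.87
eef_pos: [0.5539, -0.0404, 0.0264]
ee_rot: [-2.318, -2.12, -0.001]
ft_force: [-0.5, 2.3, 1.1]
width: 0.635
grip_force: 1.4
```

Emit:
{"name": "arm_command", "arguments": {"commands": [[-0.08,0,0,0],[-0.08,0,0,0],[-0.08,0,0,0],[-0.08,0,0,0],[-0.08,0,0,0]]}}

```text
clock: 19.28
eef_pos: [0.5536, -0.0445, 0.0264]
ee_rot: [2.318, 2.12, 0.001]
ft_force: [0.7, 2.7, 3.0]
width: 0.64
grip_force: 1.9
```

Emit:
{"name": "arm_command", "arguments": {"commands": [[-0.08,0,0,0],[-0.08,0,0,0],[-0.08,0,0,0],[-0.08,0,0,0]]}}

```text
clock: 19.62
eef_pos: [0.553, -0.0481, 0.0262]
ee_rot: [2.318, 2.12, -0.001]
ft_force: [0.1, 2.4, 1.0]
width: 0.64
grip_force: 0.8
```

Emit:
{"name": "arm_command", "arguments": {"commands": [[-0.08,0,0,0],[-0.08,0,0,0],[-0.08,0,0,0],[-0.08,0,0,0]]}}

```text
clock: 19.95
eef_pos: [0.5527, -0.051, 0.0262]
ee_rot: [-2.318, -2.12, 0.0]
ft_force: [-0.2, 1.6, 1.4]
width: 0.639
grip_force: 0.9
```

Emit:
{"name": "arm_command", "arguments": {"commands": [[-0.08,0,0,0],[-0.08,0,0,0],[-0.08,0,0,0]]}}

```text
clock: 20.2
eef_pos: [0.5526, -0.0534, 0.0263]
ee_rot: [-2.318, -2.12, 0.0]
ft_force: [0.4, 2.3, 1.0]
width: 0.643
grip_force: 0.9
```

Emit:
{"name": "arm_command", "arguments": {"commands": [[-0.07,0,0,0],[-0.07,0,0,0],[-0.07,0,0,0]]}}

```text
clock: 20.45
eef_pos: [0.5524, -0.0555, 0.0263]
ee_rot: [-2.318, -2.12, 0.0]
ft_force: [0.4, 1.5, 0.8]
width: 0.641
grip_force: 0.8
```

Emit:
{"name": "arm_command", "arguments": {"commands": [[-0.07,0,0,0],[-0.07,0,0,0],[-0.07,0,0,0]]}}

```text
clock: 20.7
eef_pos: [0.5522, -0.0577, 0.0262]
ee_rot: [2.318, 2.12, -0.0]
ft_force: [-0.4, -0.6, -0.1]
width: 0.642
grip_force: 0.2
```

Emit:
{"name": "arm_command", "arguments": {"commands": [[-0.05,0,0,0],[-0.05,0,0,0],[-0.05,0,0,0]]}}

```text
clock: 20.95
eef_pos: [0.552, -0.0592, 0.0262]
ee_rot: [-2.318, -2.12, 0.0]
ft_force: [0.5, -0.0, 1.0]
width: 0.637
grip_force: 0.0
```

Emit:
{"name": "arm_command", "arguments": {"commands": [[-0.05,0,0,0],[-0.05,0,0,0],[-0.05,0,0,0]]}}

```text
clock: 21.2
eef_pos: [0.552, -0.0606, 0.0263]
ee_rot: [2.318, 2.12, -0.0]
ft_force: [-0.4, 0.8, -0.1]
width: 0.637
grip_force: 0.0
```

Emit:
{"name": "arm_command", "arguments": {"commands": [[-0.05,0,0,0],[-0.05,0,0,0],[-0.05,0,0,0]]}}

```text
clock: 21.45
eef_pos: [0.5518, -0.062, 0.0263]
ee_rot: [-2.318, -2.12, -0.0]
ft_force: [-0.2, 1.8, 0.0]
width: 0.639
grip_force: 0.8
```

Emit:
{"name": "arm_command", "arguments": {"commands": [[-0.05,0,0,0],[-0.05,0,0,0],[-0.05,0,0,0]]}}

```text
clock: 21.7
eef_pos: [0.5518, -0.0623, 0.0263]
ee_rot: [-2.317, -2.119, -0.003]
ft_force: [1.0, 7.0, 1.0]
width: 0.639
grip_force: 4.1
```

Emit:
{"name": "arm_command", "arguments": {"commands": [[-0.05,0,0,0],[-0.05,0,0,0],[-0.05,0,0,0]]}}

```text
clock: 21.95
eef_pos: [0.5518, -0.0626, 0.0263]
ee_rot: [-2.317, -2.118, -0.005]
ft_force: [2.1, 13.2, 2.7]
width: 0.642
grip_force: 6.9
```

```bash
python3 sc.py s16 0.553 -0.07;  python3 look.py w16
```

```text
scene red 42 [ 0.5617 -0.0743  0.0559] heading ang 85.2 span [ 0.557 -0.11   0.026] [ 0.566 -0.045  0.076]
WHEEL [ 0.5502 -0.0733] phi 0.9 offset mm -1.5 in tool mm [-10.8  -0.5] toolang 84.9 t 21.95 F [ 2.1 13.2  2.7] w 0.642
tyre n 1972 y span [-11.8  10.4] x span [13.4 29.9]
axle n 137 tilt deg -3.9 x0 mm -15.2
tyre width 22.0 y0 mm -3.3 wheel [ 0.5471 -0.0772] offset mm -4.3 wheel ang 88.8 tool 84.9
22.05 [ 0.5518 -0.0625  0.0263] [ 1.4 12.4  1.9] w 0.639 grip 6.075988858938217
```

Emit:
{"name": "arm_command", "arguments": {"commands": [[-0.05,0,0,0],[0,0,0,0],[0,0,0,0]]}}

```text
clock: 22.35
eef_pos: [0.5518, -0.0626, 0.0264]
ee_rot: [-2.316, -2.118, -0.006]
ft_force: [3.0, 14.1, 1.8]
width: 0.638
grip_force: 6.9
```

```bash
cat > lat.py <<'E'
from h import *
# yellow hook heights: line fit of top z along barrow axis, compared with start
for n in ["scene","side"]:
  for src in ("0","now"):
    if src=="0": im=cv2.imread(f"pics/{n}0.png"); d=np.load(f"{n}0.npy")
    else: im,d=r.get_image(n)
    c=r.get_calibration(n); H,S,V=cv2.split(cv2.cvtColor(im,cv2.COLOR_BGR2HSV))
    u,v=proj(c,[.552,-.085,.06]).astype(int)
    uv=[(a,b) for b in range(v-25,v+26) for a in range(u-40,u+41) if d[b,a]>0 and 20<H[b,a]<36 and S[b,a]>100 and V[b,a]>90]
    P=np.array([pt(c,d,a,b) for a,b in uv]); P=P[(P[:,2]>.045)&(P[:,2]<.09)&(P[:,0]>.51)&(P[:,0]<.6)]
    for lo in np.arange(-.15,-.03,.02):
        q=P[(P[:,1]>=lo)&(P[:,1]<lo+.02)]
        if len(q)>2: print(n,src,"y",lo.round(2),len(q),"zmean",(1e3*q[:,2].mean()).round(1),"zmax",(1e3*q[:,2].max()).round(1))
E
python3 lat.py
```

```text
scene 0 y -0.15 26 zmean 51.6 zmax 57.3
scene 0 y -0.13 18 zmean 53.8 zmax 66.7
scene 0 y -0.11 27 zmean 62.6 zmax 66.5
scene 0 y -0.09 23 zmean 62.9 zmax 70.2
scene 0 y -0.07 37 zmean 60.4 zmax 66.3
scene 0 y -0.05 3 zmean 66.0 zmax 67.2
scene now y -0.15 26 zmean 51.1 zmax 56.2
scene now y -0.13 21 zmean 53.1 zmax 62.6
scene now y -0.11 13 zmean 62.2 zmax 67.4
side 0 y -0.15 18 zmean 48.2 zmax 52.4
side 0 y -0.13 3 zmean 55.6 zmax 62.2
side 0 y -0.11 10 zmean 57.9 zmax 63.5
side 0 y -0.09 13 zmean 60.1 zmax 66.2
side 0 y -0.07 9 zmean 61.3 zmax 66.3
side 0 y -0.05 3 zmean 60.6 zmax 64.3
side now y -0.11 7 zmean 58.2 zmax 62.6
side now y -0.09 9 zmean 58.6 zmax 64.3
side now y -0.07 10 zmean 60.2 zmax 67.1
side now y -0.05 5 zmean 69.7 zmax 84.8
```

Emit:
{"name": "arm_command", "arguments": {"commands": [[-0.03,0,0,0],[0,0,0,0],[0,0,0,0],[0,0,0,0]]}}

```text
clock: 22.78
eef_pos: [0.5518, -0.0626, 0.0264]
ee_rot: [-2.316, -2.118, -0.006]
ft_force: [1.6, 14.7, 2.7]
width: 0.641
grip_force: 7.5
```

Emit:
{"name": "arm_command", "arguments": {"commands": [[0.2,0,0,0],[0.2,0,0,0],[0.3,0,0,0],[0.4,0,0,0],[0.5,0,0,0],[0.6,0,0,0],[0.6,0,0,0],[0.4,0,0,0]]}}

```text
clock: 23.45
eef_pos: [0.5543, -0.0332, 0.0263]
ee_rot: [-2.318, -2.121, 0.0]
ft_force: [-0.1, 0.2, 0.6]
width: 0.638
grip_force: 0.0
```

```bash
python3 st.py; python3 sc.py s17 0.553 -0.07; python3 lat.py | grep now
```

```text
t 23.45 p [ 0.5543 -0.0332  0.0263] x-ang 84.92 z [-0.  0. -1.] F [-0.1  0.2  0.6] w 0.638 q [-0.26  0.31  1.9   0.    0.93 -0.18]
scene red 61 [ 0.5612 -0.0819  0.0666] heading ang 84.8 span [ 0.557 -0.106  0.025] [ 0.569 -0.059  0.08 ]
WHEEL [ 0.5506 -0.0723] phi 0.5 offset mm -1.3 in tool mm [-39.4  -0.3] toolang 84.9 t 23.45 F [-0.1  0.2  0.6] w 0.638
scene now y -0.15 27 zmean 51.4 zmax 55.1
scene now y -0.13 20 zmean 53.4 zmax 61.1
scene now y -0.11 16 zmean 62.9 zmax 66.6
scene now y -0.09 17 zmean 63.4 zmax 66.9
scene now y -0.07 9 zmean 58.9 zmax 65.4
side now y -0.07 7 zmean 59.0 zmax 64.9
side now y -0.05 3 zmean 57.1 zmax 61.2
```

The push was about 15 N, the latch height matches its shut pose, and the wheel stayed. I'll lift clear.

Emit:
{"name": "arm_command", "arguments": {"commands": [[0.3,0,0,0],[0,0,-1,0],[0,0,-2,0],[0,0,-3,0],[0,0,-3,0],[0,0,-3,0],[0,0,-3,0],[0,0,-3,0]]}}

```text
clock: 24.32
eef_pos: [0.5544, -0.031, 0.2087]
ee_rot: [2.318, 2.12, 0.001]
ft_force: [-0.3, -0.4, 0.2]
width: 0.638
grip_force: 0.0
```

Emit:
{"name": "arm_command", "arguments": {"commands": [[0,0,-2,0],[2,0,-1,0],[3,0,0,0],[3,0,0,0],[3,0,0,0],[0,0,0,0],[0,0,0,0],[0,0,0,0]]}}

```text
clock: 24.98
eef_pos: [0.5643, 0.0784, 0.2367]
ee_rot: [2.318, 2.12, 0.0]
ft_force: [0.3, -0.1, 0.7]
width: 0.638
grip_force: 0.0
```

```bash
python3 st.py; python3 sc.py s18 0.553 -0.075; python3 lat.py | grep now; python3 - <<'E'
from h import *
c=r.get_calibration("scene"); im,d=r.get_image("scene")
# axle end (+world x side): bright grey points outside the hooks
P=np.array([pt(c,d,a,b) for b in range(190,270) for a in range(170,260) if d[b,a]>0])
q=P[(P[:,2]>.03)&(P[:,2]<.06)&(P[:,0]>.577)&(P[:,0]<.605)&(P[:,1]>-.11)&(P[:,1]<-.03)]
print("axle end",len(q),q.mean(0).round(4) if len(q) else "",q.min(0).round(3),q.max(0).round(3))
a=cv2.imread("pics/scene0.png"); df=cv2.absdiff(a,im).max(2)>50; print("changed px per 70px block"); print(np.add.reduceat(np.add.reduceat(df.astype(int),range(0,420,70),0),range(0,560,70),1))
E
```

```text
t 24.98 p [0.5643 0.0784 0.2367] x-ang 84.91 z [ 0. -0. -1.] F [ 0.3 -0.1  0.7] w 0.638 q [-0.06  0.05  1.76 -0.    1.33  0.03]
scene red 92 [ 0.5621 -0.0716  0.0602] heading ang 85.1 span [ 0.557 -0.107  0.015] [ 0.571 -0.045  0.08 ]
WHEEL [ 0.5505 -0.0725] phi 0.8 offset mm -1.3 in tool mm [-151.6   -0.4] toolang 84.9 t 24.98 F [ 0.3 -0.1  0.7] w 0.638
scene now y -0.15 24 zmean 51.4 zmax 55.1
scene now y -0.13 20 zmean 53.1 zmax 65.3
scene now y -0.11 18 zmean 61.8 zmax 65.2
scene now y -0.09 16 zmean 62.3 zmax 67.3
scene now y -0.07 24 zmean 58.5 zmax 66.7
side now y -0.15 8 zmean 48.8 zmax 55.8
side now y -0.13 4 zmean 50.8 zmax 53.8
side now y -0.11 12 zmean 58.2 zmax 64.2
side now y -0.09 12 zmean 58.7 zmax 64.5
side now y -0.07 7 zmean 61.4 zmax 63.9
side now y -0.05 5 zmean 59.5 zmax 65.7
axle end 25 [ 0.5847 -0.0751  0.0494] [ 0.577 -0.083  0.042] [ 0.594 -0.051  0.059]
changed px per 70px block
[[1790    0   37 1815 2602    2    0    0]
 [  23  625 1330 2509 2991 2471    0    0]
 [   0    0    0 1086 1164 2397    0    0]
 [   0    0  137  604 1373  790    0    0]
 [   0    0    0    0    0    0    0    0]
 [   0    0    0    0    0    0    0    0]]
```

```bash
python3 -c "
from rig import r
print(r.close_job())"
```

```text
the job is handed in; nothing more can be done
None
```

The wheel was rolled in between the brackets and pressed home with about 15 N. It stayed seated with the latch reading shut behind the axle after I let go and moved the arm clear, and the job was handed in at about 25 s.

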